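# Make up two sealing kits from the closet stock

### The arm

A 6-joint arm with a two-finger parallel gripper is mounted at the origin on the work surface. World frame = base frame: x ahead of the robot, y to its left, z up, the work surface at z = 0. Lengths are in m, angles in rad, forces in N, time in s.
With the tool pointing down it reaches from about 0.35 to 0.875 m from the base axis. Payload 15.5 kg.
Tool frame: the origin (TCP) lies midway between the tips of the shut fingers; the grasp point (between the pads) lies 19 mm behind it; z points along the fingers, y is the direction in which the jaws open and shut (so a half turn about z gives the same grasp; the last joint's range is limited). The gripper opens to 85 mm and grips with 20 to 120 N. Pads are 22 mm wide; open, the fingers measure 114 mm over their backs; the gripper's body (76 mm by 85 mm) begins 54 mm behind the grasp point. The pads swing forward as they close: fully open they stand 13 mm farther back than shut.
Start: joints at [1.071, 0.494, 1.345, -0, 1.302, -0.096], TCP at [0.246, 0.575, 0.231] pointing down, gripper open.
Joint ranges: [-2.91, 2.91], [-0.82, 2.16], [0.22, 2.67], [-1.22, 4.37], [0.12, 2.79], [-3.08, 3.08]. Speed limits (rad/s): [1.89, 1.89, 2.57, 3.01, 3.01, 3.01].

### API

Orientations are given as a unit quaternion [w, x, y, z].
In Python, from station import env gives the robot as it stands.
- The arm moves only by the shell command python3 -m creep 'ROWS'. ROWS is JSON, a list of rows, each a list of 3 entries, a list of its own where there are three numbers: the opening, from 0 (shut) to 1 (fully open), then the shift along the tool's x, y, z in m, then the turn about the tool's z in degrees. A call has 1 to 12 rows; each row shifts and turns the commanded pose from where the row before left it, along the tool's axes as they then stand; what a row does not reach is not made up. A row lasts 1/8 s, in which the tool goes at most 62.5 mm and 10.7 degrees, less where a joint would pass 70% of its speed; a pose out of reach is approached as far as the arm can. A call with a gripper value outside its range is refused whole. The fingers move at their own pace and stop on an object; the grip force is fixed at half the most. Time passes only in rows, so rows that do not move let the fingers close. It gives the time, the measured TCP pose, the force and the opening at its end, in the units of the state.
- env.observe(): the state, without advancing time (a new reading comes with each control period).
- env.get_image(name): name is "side" or "top" or "wrist"; returns (picture, depth): 480x640x3 uint8, red, green, blue; 480x640 float32, m along the optical axis (not along the pixel's ray), 0 where there is no reading.
- env.camera_params(name): a dict with "K" (3x3 intrinsics, pixels), "dist_coeffs" ([k1, k2, p1, p2, k3] as OpenCV has them; the pictures are not rectified), "xyz" and "orientation" of the camera in the world. Camera axes: x right, y up, looking along -z (the intrinsics and any distortion apply to the point x, -y, -z); pixel columns grow to the right and rows downward; lengths in m; the calibration is good to about 2 mm. A picture is of the moment at which its call begins: read the wrist's pose just before it. camera_params takes no time and is no camera call; for the wrist camera it gives the pose at the moment of the call.
- env.close_job(): hands the job in, once; it reports no verdict.
The state is a dict: "time": time; "q": joint angles; "qvel": joint speeds; "joint_torque": joint torques, N m; "ee_pos": TCP position; "tool_rot": TCP orientation; "wrist_force": force on the tool from outside, world axes, zero at the start; "torque": the same for the moment, N m; "finger_gap": finger opening in m.
Only numpy, scipy, OpenCV 4.12 (cv2) and the standard library are available. Lean on these libraries where they do the work, as an engineer would, in place of code of your own. Each camera call takes 0.05 s, during which the arm holds its last target.

### The job

Make up two kits on the walnut kit boards. On the board with three pockets put the large cone nozzle in the round pocket, the black shaper in the long pocket and the capped cartridge in the square pocket; on the board with two pockets put the small cone nozzle in the round pocket and the steel pick in the long pocket. Nozzles and cartridge stand upright and the tools lie flat, each down on the floor of its pocket; leave the fishtail nozzle, the tape roll and the jar where they are.

Things in the scene. Friction and masses are not known exactly. Their poses are not given: they have to be found in the camera images.
- board_three: Kit board of walnut, 190 (x) x 145 (y) x 9 mm, fixed to the bench, with three cork-lined pockets 5 mm deep (pocket floors 4 mm above the bench). Origin: centre of the underside; z up; its x axis points within 0.3 rad of the world's x (away from the robot). In its frame: long pocket 150 (x) x 36 (y) mm centred at x 0, y -48 mm; round pocket 56 mm across centred at x -52, y +36 mm; square pocket 62 x 62 mm centred at x +52, y +36 mm.
- board_two: Smaller kit board of walnut, 165 (x) x 135 (y) x 9 mm, fixed to the bench, with two cork-lined pockets 5 mm deep (floors 4 mm above the bench). Origin: centre of the underside; z up; x axis within 0.3 rad of the world's x. In its frame: long pocket 150 (x) x 36 (y) mm centred at x 0, y -42 mm; round pocket 56 mm across centred at x 0, y +32 mm.
- nozzle_large: Large white cone nozzle standing on the bench: straight round collar 36 mm across and 36 mm high, with a cone above it to 72 mm. Origin: centre of the underside, z up along its axis. Grip the collar. About 25 g.
- nozzle_small: Small white cone nozzle standing on the bench: straight round collar 28 mm across and 34 mm high, with a cone above it to 56 mm. Origin: centre of the underside, z up along its axis. Grip the collar. About 15 g.
- cartridge: Capped white sealant cartridge standing upright on the bench: foot flange 44 mm across and 4 mm thick, round barrel 36 mm across up to 100 mm, tapered grey cap (26 to 20 mm across) to 122 mm. Origin: centre of the underside, z up along its axis. About 130 g.
- shaper: Black silicone shaper lying flat on the bench along its x axis: handle 85 mm long, 20 mm wide (y), 18 mm high; at +x a wider blade end 30 mm wide and 12 mm high reaching to x +64.5 mm; at -x a narrow end 16 mm wide and 12 mm high reaching to x -62.5 mm. Origin: on the underside at the middle of the handle, also about its centre of mass; z up. It may lie either way round in its pocket. About 50 g.
- pick: Steel pick lying flat on the bench along its x axis: square handle 80 mm long, 16 mm wide (y), 16 mm high; at +x a thin 4 mm rod at mid height, bent to +y at its end, reaching to x +80 mm, y +12 mm. Origin: on the underside at the middle of the handle, also about its centre of mass; z up. The handle ends at x -40 mm. It may lie either way round in its pocket. About 70 g.
- fishtail: Bystander, to be left alone: white nozzle with a round collar 32 mm across and a flat fan-shaped spout 44 mm wide, 70 mm high, standing beyond the stock. Origin: centre of the underside.
- tape: Bystander, to be left alone: roll of paper tape lying flat, 96 mm across, 25 mm high, with a 76 mm hole. Origin: centre of the underside.
- jar: Bystander, to be left alone: round lidded jar with a paper band, 66 mm across, 85 mm high. Origin: centre of the underside.
There are look-alikes about, which are no part of the job. Leave any orange look-alike of the nozzle_small alone. Several things have the shape of the pick; the one meant has the colours described above.

How it is judged:
By the outcome, as a careful person would: the job done as asked, in the order asked, and still so for the second after the job is handed in, with the robot touching nothing.
It also fails if it takes over 112 s, if anything falls off the work surface, if the arm or the gripper's body presses on something with over 40 N, if the wrist force passes 120 N, or if a joint passes its speed limit or range.

## Working session

There is one attempt and no reset: what is moved stays moved. The work goes in short steps, Python scripts to look and compute and a shell command to move; the robot and the scene stay as the last step left them, time stands still between calls to the robot, and variables do not carry over. Pictures are saved under pics/ and viewed, and the job is handed in when it is done.

```bash
ls; mkdir -p pics
python3 - <<'E'
from station import env
import cv2
s=env.observe(); print(s)
for n in ("top","side","wrist"):
    p=env.camera_params(n); print(n,p)
    im,d=env.get_image(n); cv2.imwrite(f"pics/{n}0.png",im[:,:,::-1])
    import numpy as np; np.save(f"pics/{n}0.npy",d)
E
```

```text
pics
{'time': 0.0, 'q': array([ 1.07150020e+00,  4.94188735e-01,  1.34614341e+00,  1.38177578e-05,
        1.30249918e+00, -9.55278979e-02]), 'qvel': array([ 0.00183682,  0.00083339, -0.00015851,  0.00050816, -0.00022609,
        0.00041287]), 'joint_torque': array([-3.60210324e-04, -8.82202435e+01, -3.83860159e+01, -2.28154749e-04,
        1.04184699e-02,  1.93884836e-05]), 'ee_pos': array([0.24538685, 0.57441523, 0.23069264]), 'tool_rot': array([-1.87862386e-04,  2.00517294e-01,  9.79689967e-01, -5.90193400e-04]), 'wrist_force': array([ 0.65412762, -0.54005216,  0.11002435]), 'torque': array([ 0.02784087, -0.01023582, -0.01263278]), 'finger_gap': 0.08555000040593233}
top {'K': array([[486.75007099,   0.        , 321.39522635],
       [  0.        , 486.75007099, 238.42525838],
       [  0.        ,   0.        ,   1.        ]]), 'dist_coeffs': array([-0.05658583,  0.        ,  0.        ,  0.        ,  0.        ]), 'xyz': array([ 0.43143983, -0.01747668,  0.98641404]), 'orientation': array([-0.70341916, -0.0601137 ,  0.05429779,  0.70614416])}
side {'K': array([[504.85631346,   0.        , 325.32933385],
       [  0.        , 504.85631346, 243.90947691],
       [  0.        ,   0.        ,   1.        ]]), 'dist_coeffs': array([-0.01555362,  0.        ,  0.        ,  0.        ,  0.        ]), 'xyz': array([0.27068495, 0.41511408, 0.64861849]), 'orientation': array([-0.28943128, -0.10076177,  0.3250244 ,  0.89467074])}
wrist {'K': array([[338.33552332,   0.        , 321.45581174],
       [  0.        , 338.33552332, 251.0967117 ],
       [  0.        ,   0.        ,   1.        ]]), 'dist_coeffs': array([-0.04731015,  0.        ,  0.        ,  0.        ,  0.        ]), 'xyz': array([0.17663154, 0.60398303, 0.37338589]), 'orientation': array([ 0.82498068, -0.12571752, -0.08260584,  0.54477358])}
```

View pics/top0.png

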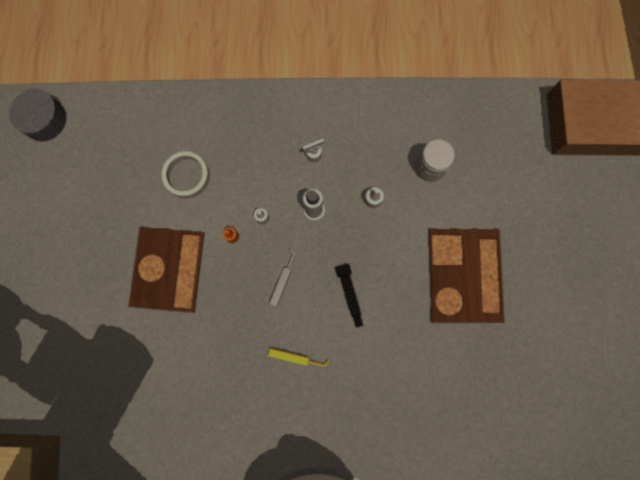

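View pics/side0.png

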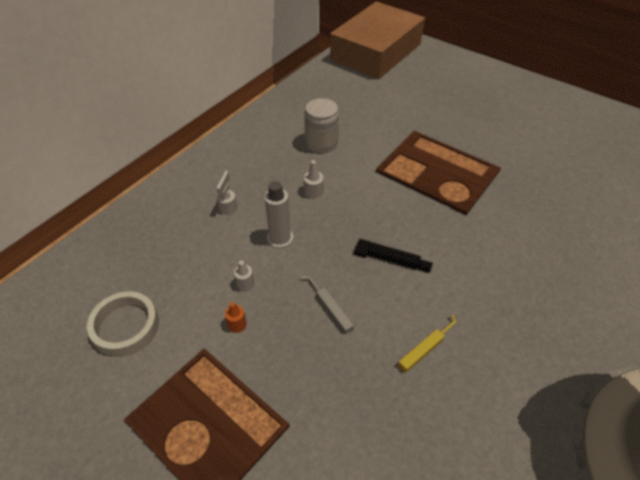

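View pics/wrist0.png

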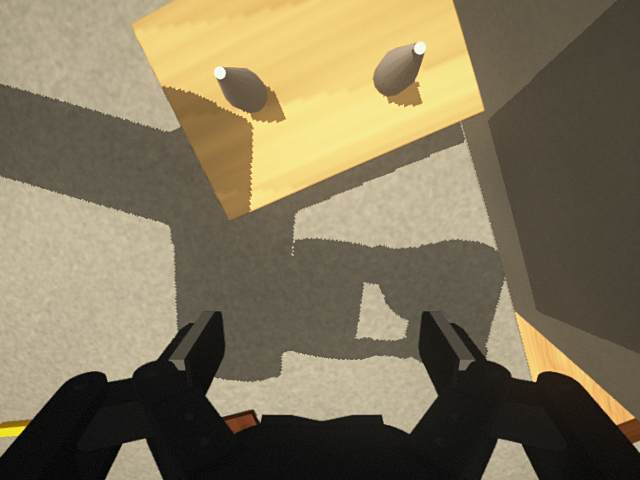

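The top view shows the three-pocket board at about (466,275) and the two-pocket one at (166,268). The large nozzle is at (374,196), the small one at (261,215), the cartridge at (314,205), the shaper at (349,295) and the steel pick at (282,280). The yellow pick and orange nozzle are decoys.

```bash
cat > h.py <<'E'
import numpy as np, cv2
from scipy.spatial.transform import Rotation as R
def cam(p):
    q=p["orientation"]; return p["K"],p["dist_coeffs"],np.array(p["xyz"]),R.from_quat([q[1],q[2],q[3],q[0]]).as_matrix()
def rays(p,uv):
    K,d,c,M=cam(p); n=cv2.undistortPoints(np.float64(uv).reshape(-1,1,2),K,d).reshape(-1,2)
    return c,np.c_[n[:,0],-n[:,1],-np.ones(len(n))]@M.T
def onplane(p,uv,z):
    c,r=rays(p,uv); return c+r*((z-c[2])/r[:,2])[:,None]
def cloud(p,uv,depth):
    uv=np.int32(uv).reshape(-1,2); c,r=rays(p,uv); return c+r*depth[uv[:,1],uv[:,0]][:,None]
def proj(p,X):
    K,d,c,M=cam(p); v=(np.atleast_2d(X)-c)@M; v=v*[1,-1,-1]
    return cv2.projectPoints(v.reshape(-1,1,3),np.zeros(3),np.zeros(3),K,d)[0].reshape(-1,2)
E
python3 - <<'E'
from station import env; from h import *
pt=env.camera_params("top"); ps=env.camera_params("side")
for n,p in(("top",pt),("side",ps)):
    im=cv2.imread(f"pics/{n}0.png"); hsv=cv2.cvtColor(im,cv2.COLOR_BGR2HSV); D=np.load(f"pics/{n}0.npy")
    m=cv2.inRange(hsv,(5,90,100),(20,255,255))
    cs=[c for c in cv2.findContours(m,cv2.RETR_EXTERNAL,cv2.CHAIN_APPROX_NONE)[0] if 200<cv2.contourArea(c)<6000]
    print(n)
    for c in cs:
        P=onplane(p,c,0.004); r=cv2.minAreaRect(np.float32(P[:,:2]*1000)); print(np.round(cv2.boundingRect(c)),[np.round(x,1) for x in r])
    # height above bench blobs
    vv,uu=np.mgrid[0:480,0:640]; X=cloud(p,np.c_[uu.ravel(),vv.ravel()],D).reshape(480,640,3)
    np.save(f"pics/{n}X.npy",X)
    print("bench z",np.median(X[300:460,400:430,2]),np.std(X[380:430,400:500,2]))
    m=((X[...,2]>0.008)&(X[...,2]<0.2)&(D>0)).astype(np.uint8)
    nn,l,st,ce=cv2.connectedComponentsWithStats(m)
    for i in range(1,nn):
        if st[i,4]>60:
            Q=X[l==i]; print(st[i],np.round(ce[i]),"mean",np.round(Q.mean(0),3),"zmax",Q[:,2].max().round(3),im[l==i].mean(0).round())
E
python3 -c "
import cv2
a=cv2.imread('pics/top0.png')[120:380,120:520];cv2.imwrite('pics/topz.png',cv2.resize(a,None,fx=2,fy=2,interpolation=2))"
```

```text
top
[  0 447  20  33] [array([144.3, 610.2]), array([61.8, 40. ]), np.float64(3.6)]
[435 287  28  29] [array([ 463.9, -264.5]), array([54.8, 53.4]), np.float64(13.3)]
[138 255  27  27] [array([532.4, 339.4]), array([54.5, 53.4]), np.float64(90.0)]
[479 239  21  74] [array([ 515.1, -349.5]), array([ 36. , 148.4]), np.float64(89.6)]
[432 235  31  30] [array([ 568.1, -265.7]), array([61.9, 59.8]), np.float64(89.7)]
[174 235  26  74] [array([526.5, 265.5]), array([ 36.1, 149.7]), np.float64(84.9)]
bench z 0.0007357104961532857 0.06376502170881258
[ 547   79   93   76 6607] [595. 117.] mean [ 0.832 -0.569  0.062] zmax 0.077 [ 42.  69. 102.]
[   9   89   56   52 2140] [ 36. 114.] mean [0.854 0.591 0.045] zmax 0.057 [60. 64. 70.]
[303 138  21  23 301] [314. 150.] mean [0.767 0.005 0.046] zmax 0.074 [101. 113. 117.]
[ 416  139   38   43 1197] [434. 160.] mean [ 0.736 -0.232  0.072] zmax 0.091 [101. 113. 122.]
[162 151  47  47 832] [185. 174.] mean [0.726 0.272 0.023] zmax 0.031 [108. 127. 130.]
[303 189  20  29 465] [313. 203.] mean [0.646 0.005 0.089] zmax 0.127 [82. 91. 96.]
[365 188  19  
[... 2226 characters left out ...]
 238  79  33 988] [391. 254.] mean [ 0.477 -0.062  0.015] zmax 0.021 [20. 23. 26.]
[234 260  20  29 414] [244. 275.] mean [0.63  0.118 0.032] zmax 0.059 [ 94. 107. 118.]
[301 276  53  56 637] [333. 307.] mean [0.495 0.075 0.015] zmax 0.019 [ 97. 111. 121.]
[  87  291   71   64 1946] [122. 322.] mean [0.722 0.277 0.021] zmax 0.028 [104. 124. 134.]
[225 301  21  30 448] [235. 316.] mean [0.592 0.179 0.032] zmax 0.058 [ 26.  60. 122.]
[399 314  58  57 732] [424. 347.] mean [0.354 0.054 0.015] zmax 0.019 [ 48. 133. 158.]
[ 126  348  164  132 6203] [201. 426.] mean [0.531 0.316 0.009] zmax 0.013 [24. 40. 71.]
[ 584  370   56  110 4985] [615. 430.] mean [0.101 0.016 0.016] zmax 0.052 [55. 68. 78.]
```

View pics/topz.png

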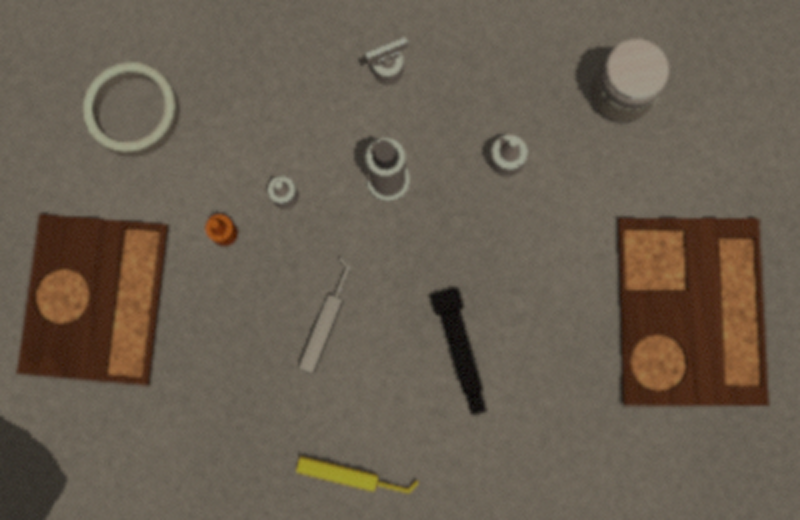

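Run:
```python
from station import env; from h import *
from scipy.optimize import least_squares
pt=env.camera_params("top"); ps=env.camera_params("side")
Xt,Xs=np.load("pics/topX.npy"),np.load("pics/sideX.npy")
def blob(X,xy,r=0.035,z0=0.006):
    m=(np.hypot(X[...,0]-xy[0],X[...,1]-xy[1])<r)&(X[...,2]>z0)&(X[...,2]<.14)
    return m
for n,xy,rad,zr in(("large",(.667,-.112),.018,(.008,.034)),("small",(.632,.114),.014,(.008,.032)),("cart",(.644,.010),.018,(.012,.095)),("orange",(.594,.175),.014,(.008,.032)),("fish",(.766,.008),.016,(.008,.03))):
    L=[];out=[]
    for p,X in((pt,Xt),(ps,Xs)):
        m=blob(X,xy)
        uv=np.argwhere(m)[:,::-1].astype(float); c,r=rays(p,uv)
        b=np.arctan2(r[:,1],r[:,0]); mid=(b.max()+b.min())/2; mid=b.mean() if 0 else mid
        L.append((c[:2],np.array([-np.sin(mid),np.cos(mid)])))
        Q=X[m]; Q=Q[(Q[:,2]>zr[0])&(Q[:,2]<zr[1])]
        f=least_squares(lambda v:np.hypot(Q[:,0]-v[0],Q[:,1]-v[1])-rad,xy,loss="soft_l1",f_scale=.002) if len(Q)>20 else None
        if f is not None: out.append(np.round(f.x*1000,1))
    A=np.array([l[1] for l in L]); bb=np.array([l[0]@l[1] for l in L])
    print(n,"bearing",np.round(np.linalg.solve(A,bb)*1000,1),"circles",out)
for n,p in(("top",pt),("side",ps)):
    im=cv2.imread(f"pics/{n}0.png"); hsv=cv2.cvtColor(im,cv2.COLOR_BGR2HSV); X=np.load(f"pics/{n}X.npy")
    for o,z,xy,r in(("shaper",.012,(.478,-.064),.085),("pick",.010,(.497,.073),.085)):
        m=blob(X,xy,r,.006).astype(np.uint8)
        if o=="shaper": m=((hsv[...,2]<50)&cv2.dilate(m,np.ones((5,5))).astype(bool)).astype(np.uint8)
        k,l,st,_=cv2.connectedComponentsWithStats(m); m=(l==1+st[1:,4].argmax()).astype(np.uint8)
        P=onplane(p,np.argwhere(m)[:,::-1].astype(float),z)[:,:2]*1000
        if o=="pick":
            # handle: points with thick neighbourhood
            m2=cv2.morphologyEx(m,cv2.MORPH_OPEN,cv2.getStructuringElement(cv2.MORPH_ELLIPSE,(5,5)))
            Ph=onplane(p,np.argwhere(m2)[:,::-1].astype(float),z)[:,:2]*1000
        else: Ph=P
        c,(w,h),a=cv2.minAreaRect(np.float32(Ph)); 
        vx,vy,x0,y0=cv2.fitLine(np.float32(Ph),cv2.DIST_HUBER,0,.01,.01).ravel()
        if vx<0: vx,vy=-vx,-vy
        d=np.array([vx,vy]); t=(P-[x0,y0])@d; s=(P-[x0,y0])@[-vy,vx]
        print(n,o,"rect",np.round(c,1),round(w,1),round(h,1),"ang",np.degrees(np.arctan2(vy,vx)).round(1),"p0",np.round([x0,y0],1),"t",t.min().round(1),t.max().round(1), "ctr",np.round([x0,y0]+d*(t.max()+t.min())/2,1))
        for lo in np.arange(t.min(),t.max(),12):
            q=s[(t>=lo)&(t<lo+12)]; print((round(lo),round(q.min()),round(q.max())),end=" ")
        print()
```

```text
large bearing [ 673.2 -116.8] circles [array([ 673.6, -117.1]), array([ 672.5, -116. ])]
small bearing [634.8 113.8] circles [array([637. , 112.2]), array([635.8, 113.3])]
cart bearing [652.1   6.7] circles [array([652.9,   6.1]), array([652. ,   7.2])]
orange bearing [597.8 174.8] circles [array([597.9, 174.7]), array([597.1, 175.2])]
fish bearing [773.4   4.8] circles [array([772.6,   6.1]), array([770.9,   6.8])]
top shaper rect [475.9 -64.5] 125.9 28.3 ang 15.4 p0 [477.8 -65.9] t -64.4 61.3 ctr [476.3 -66.3]
(-64, -7, 7) (-52, -9, 8) (-40, -10, 9) (-28, -10, 10) (-16, -10, 10) (-4, -10, 10) (8, -10, 10) (20, -10, 10) (32, -13, 13) (44, -14, 14) (56, -13, 14) 
top pick rect [493.7  73.4] 16.9 80.7 ang -21.8 p0 [493.6  73.5] t -40.1 78.6 ctr [511.4  66.4]
(-40, -8, 8) (-28, -8, 8) (-16, -8, 8) (-4, -8, 8) (8, -8, 9) (20, -8, 9) (32, -8, 8) (44, -2, 2) (56, -2, 2) (68, -2, 10) 
side shaper rect [473.  -60.2] 124.5 34.5 ang 15.6 p0 [473.6 -61.4] t -62.6 62.0 ctr [473.3 -61.5]
(-63, -8, 12) (-51, -15, 13) (-39, -16, 14) (-27, -16, 14) (-15, -16, 14) (-3, -15, 14) (9, -15, 13) (21, -16, 13) (33, -16, 17) (45, -16, 18) (57, -15, 18) 
side pick rect [493.9  74.3] 19.5 85.8 ang -21.7 p0 [492.4  74.6] t -41.4 78.7 ctr [509.7  67.7]
(-41, -9, 9) (-29, -10, 9) (-17, -9, 10) (-5, -9, 9) (7, -9, 10) (19, -9, 10) (31, -9, 10) (43, -7, 4) (55, -1, 3) (67, -1, 12) (79, 11, 11)
```

```bash
cat > go.py <<'E'
import sys
from station import env; from h import *
# args: x y z(mm) jaw_deg ; prints turn, then shift in tool axes after turn (mm)
x,y,z,j=map(float,sys.argv[1:5]); s=env.observe(); q=s["tool_rot"]
M=R.from_quat([q[1],q[2],q[3],q[0]]).as_matrix(); a=np.degrees(np.arctan2(M[1,1],M[0,1]))
da=(j-a+90)%180-90; turn=-da
M2=M@R.from_euler("z",turn,degrees=True).as_matrix()
d=(np.array([x,y,z])-s["ee_pos"]*1000)@M2
print("t",round(s["time"],2),"tcp",np.round(s["ee_pos"]*1000,1),"jaw",round(a,2),"tilt z",np.round(M[:,2],4),"q6",round(s["q"][5],2),"gap",round(s["finger_gap"]*1000,1),"F",np.round(s["wrist_force"],1))
print("turn",round(turn,2),"shift mm",np.round(d,1))
E
python3 go.py 673 -116.6 150 89.4
```

```text
t 0.15 tcp [245.5 574.5 230.9] jaw 66.87 tilt z [-4.e-04 -8.e-04 -1.e+00] q6 -0.1 gap 85.6 F [ 0.5 -0.8  0.3]
turn -22.53 shift mm [-434.8 -686.5   81.2]
```

```bash
python3 -m creep '[[1,[0,0,0],-7.5],[1,[0,0,0],-7.5],[1,[0,0,0],-7.53],[1,[-0.02,-0.03,0],0],[1,[-0.028,-0.044,0],0],[1,[-0.028,-0.044,0],0],[1,[-0.028,-0.044,0],0],[1,[-0.028,-0.044,0],0],[1,[-0.028,-0.044,0],0],[1,[-0.028,-0.044,0],0],[1,[-0.028,-0.044,0],0],[1,[-0.028,-0.044,0],0]]'; python3 go.py 673 -116.6 150 89.4
```

```text
time: 1.65
ee_pos: [0.4862, 0.1886, 0.2312]
tool_rot: [-0.0, 0.005, 1.0, 0.0]
wrist_force: [0.4, 0.6, -0.1]
finger_gap: 0.0854
t 1.65 tcp [486.2 188.6 231.2] jaw 89.39 tilt z [-1.e-04  0.e+00 -1.e+00] q6 -1.3 gap 85.4 F [ 0.4  0.6 -0.1]
turn -0.01 shift mm [-190.  -303.2   81.2]
```

```bash
python3 -m creep '[[1,[-0.03,-0.048,0],0],[1,[-0.03,-0.048,0],0],[1,[-0.03,-0.048,0],0],[1,[-0.03,-0.048,0],0],[1,[-0.03,-0.048,0],0],[1,[-0.024,-0.038,0.02],0],[1,[-0.016,-0.025,0.03],0],[1,[0,0,0.03],0],[1,[0,0,0],0],[1,[0,0,0],0]]'; python3 go.py 673 -116.6 150 89.4
python3 - <<'E'
from station import env; from h import *
im,d=env.get_image("wrist"); cv2.imwrite("pics/w1.png",im[:,:,::-1])
E
```

```text
time: 2.9
ee_pos: [0.6727, -0.1146, 0.1524]
tool_rot: [0.0, 0.005, 1.0, -0.0]
wrist_force: [0.3, -0.3, -0.1]
finger_gap: 0.0855
t 2.9 tcp [ 672.7 -114.6  152.4] jaw 89.41 tilt z [ 9.e-04 -2.e-04 -1.e+00] q6 -1.82 gap 85.5 F [ 0.3 -0.3 -0.1]
turn 0.01 shift mm [-0.4 -2.   2.4]
```

View pics/w1.png

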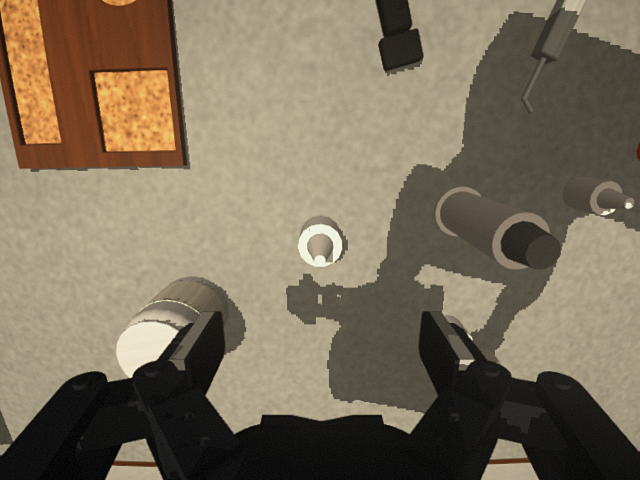

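Run:
```python
from station import env; from h import *
p=env.camera_params("wrist")
print(p["xyz"],onplane(p,[(320,262)],.072),onplane(p,[(320,243)],.036))
im=cv2.imread("pics/w1.png"); hsv=cv2.cvtColor(im,cv2.COLOR_BGR2HSV)
sq=cv2.inRange(hsv,(5,90,150),(25,255,255)); 
for c in cv2.findContours(sq,cv2.RETR_EXTERNAL,cv2.CHAIN_APPROX_NONE)[0]:
    if cv2.contourArea(c)>1500: print(cv2.boundingRect(c),cv2.minAreaRect(np.float32(onplane(p,c,.004)[:,:2]*1000)))
```

```text
[ 0.59768901 -0.11422471  0.29533918] [[ 0.67575753 -0.11603922  0.072     ]] [[ 0.67230038 -0.11615138  0.036     ]]
(95, 70, 81, 82) ((568.3743286132812, -266.04461669921875), (60.44865798950195, 61.62586212158203), 89.63238525390625)
(0, 0, 61, 144) ((535.419189453125, -350.6378479003906), (33.371856689453125, 109.87348175048828), 89.42585754394531)
```

The wrist view shows the large nozzle at (320,245), midway between the fingers. Its ray fix agrees within 2 mm.

```bash
python3 -m creep '[[1,[0,-0.0018,0.03],0],[1,[0,0,0.04],0],[1,[0,0,0.04],0],[1,[0,0,0.022],0],[1,[0,0,0.0114],0],[1,[0,0,0],0],[0,[0,0,0],0],[0,[0,0,0],0],[0,[0,0,0],0],[0,[0,0,0],0],[0,[0,0,0],0],[0,[0,0,0],0]]'; python3 go.py 463.3 -264.2 60 89.4
```

```text
time: 4.45
ee_pos: [0.6726, -0.1167, 0.0088]
tool_rot: [0.0, 0.005, 1.0, -0.0]
wrist_force: [-1.2, 0.3, 8.2]
finger_gap: 0.0335
t 4.45 tcp [ 672.6 -116.7    8.8] jaw 89.39 tilt z [ 1.e-03 -3.e-04 -1.e+00] q6 -1.82 gap 33.5 F [-1.2  0.3  8.2]
turn -0.01 shift mm [ 207.7 -149.7  -51.3]
```

```bash
python3 -m creep '[[0,[0,0,0],0],[0,[0,0,-0.015],0],[0,[0,0,-0.03],0],[0,[0,0,-0.03],0],[0,[0,0,0],0]]'; python3 go.py 463.3 -264.2 60 89.4
python3 - <<'E'
from station import env; from h import *
im,d=env.get_image("wrist"); cv2.imwrite("pics/w2.png",im[:,:,::-1])
im,d=env.get_image("side"); cv2.imwrite("pics/s2.png",im[80:320,160:480,::-1])
E
```

```text
time: 5.08
ee_pos: [0.6739, -0.117, 0.0863]
tool_rot: [0.002, 0.005, 1.0, -0.001]
wrist_force: [-0.1, -0.4, -0.5]
finger_gap: 0.0333
t 5.08 tcp [ 673.9 -117.    86.3] jaw 89.4 tilt z [ 0.0048 -0.0013 -1.    ] q6 -1.82 gap 33.3 F [-0.1 -0.4 -0.5]
turn -0.0 shift mm [ 209.2 -149.3   25.5]
```

View pics/w2.png

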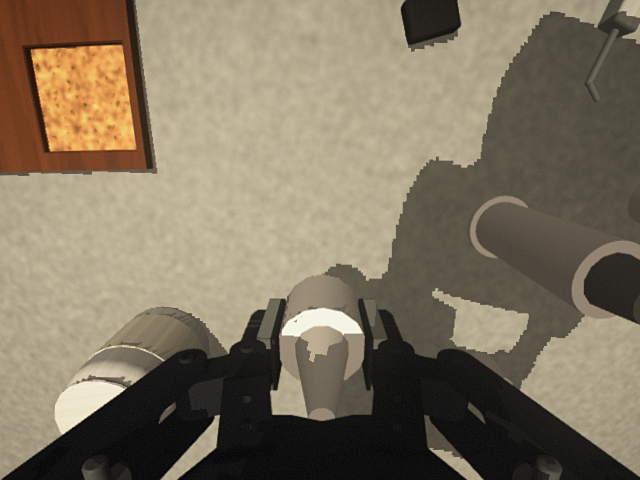

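View pics/s2.png

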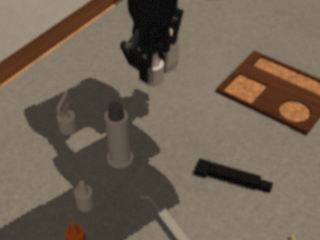

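The nozzle is held between the pads at (320,340) and upright. I'm moving it to the round pocket.

```bash
python3 -m creep '[[0,[0.024,-0.017,0],0],[0,[0.04,-0.028,0],0],[0,[0.04,-0.028,0],0],[0,[0.04,-0.028,0],0],[0,[0.04,-0.028,0],0],[0,[0.0252,-0.0203,0],0],[0,[0,0,0.025],0],[0,[0,0,0],0],[0,[0,0,0],0]]'; python3 go.py 463.3 -264.2 13 89.4
python3 - <<'E'
from station import env; from h import *
p=env.camera_params("wrist")
im,d=env.get_image("wrist"); cv2.imwrite("pics/w3.png",im[:,:,::-1])
E
```

```text
time: 6.3
ee_pos: [0.4617, -0.2635, 0.058]
tool_rot: [-0.0, 0.005, 1.0, 0.0]
wrist_force: [0.3, 0.5, 0.0]
finger_gap: 0.0334
t 6.3 tcp [ 461.7 -263.5   58. ] jaw 89.42 tilt z [-4.e-04  3.e-04 -1.e+00] q6 -2.19 gap 33.4 F [0.3 0.5 0. ]
turn 0.02 shift mm [-1.6 -0.7 45. ]
```

View pics/w3.png

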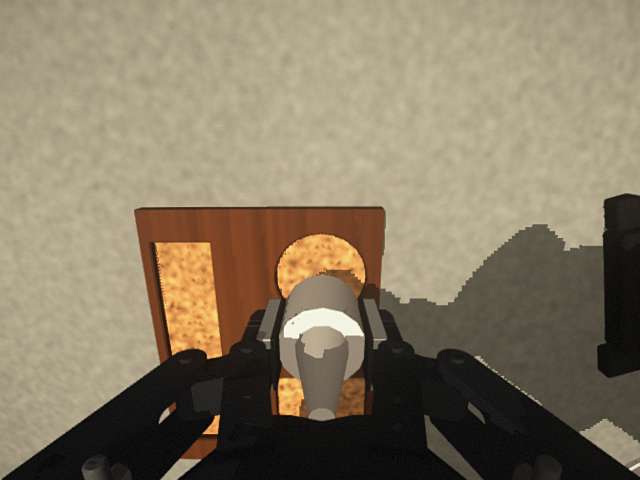

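```bash
python3 -m creep '[[0,[-0.0015,-0.0007,0.02],0],[0,[0,0,0.012],0],[0,[0,0,0.007],0],[0,[0,0,0.003],0],[0,[0,0,0.0015],0],[0,[0,0,0],0]]'; python3 go.py 463.3 -264.2 12.8 89.4
```

```text
time: 7.1
ee_pos: [0.4631, -0.2645, 0.0146]
tool_rot: [0.0, 0.005, 1.0, -0.0]
wrist_force: [-0.5, 0.5, -0.5]
finger_gap: 0.0336
t 7.1 tcp [ 463.1 -264.5   14.6] jaw 89.39 tilt z [ 2.e-04 -2.e-04 -1.e+00] q6 -2.19 gap 33.6 F [-0.5  0.5 -0.5]
turn -0.01 shift mm [-0.2  0.3  1.8]
```

```bash
python3 -m creep '[[0,[0,0,0.001],0],[0,[0,0,0.0007],0],[0,[0,0,0],0]]'; python3 -m creep '[[0,[0,0,0.0005],0],[0,[0,0,0],0]]'
```

```text
time: 7.48
ee_pos: [0.4631, -0.2645, 0.0128]
tool_rot: [0.0, 0.005, 1.0, -0.0]
wrist_force: [-0.1, 0.4, 3.1]
finger_gap: 0.0334
time: 7.72
ee_pos: [0.4631, -0.2645, 0.0128]
tool_rot: [0.0, 0.005, 1.0, -0.0]
wrist_force: [-2.7, 1.6, 14.8]
finger_gap: 0.0333
```

```bash
python3 -m creep '[[0.65,[0,0,0],0],[0.65,[0,0,0],0],[0.65,[0,0,0],0],[0.65,[0,0,0],0],[0.65,[0,0,-0.02],0],[0.65,[0,0,-0.04],0],[0.65,[0,0,-0.05],0],[0.65,[0,0,-0.03],0]]'; python3 go.py 475.3 -66.2 60 105.4
python3 - <<'E'
from station import env; from h import *
im,d=env.get_image("wrist"); cv2.imwrite("pics/w4.png",im[:,:,::-1])
E
```

```text
time: 8.72
ee_pos: [0.4634, -0.2647, 0.1544]
tool_rot: [0.001, 0.005, 1.0, -0.001]
wrist_force: [-1.3, 0.6, -0.5]
finger_gap: 0.0555
t 8.72 tcp [ 463.4 -264.7  154.4] jaw 89.4 tilt z [ 0.0016 -0.0012 -1.    ] q6 -2.19 gap 55.5 F [-1.3  0.6 -0.5]
turn -16.0 shift mm [-64.1 188.3  94.2]
```

View pics/w4.png

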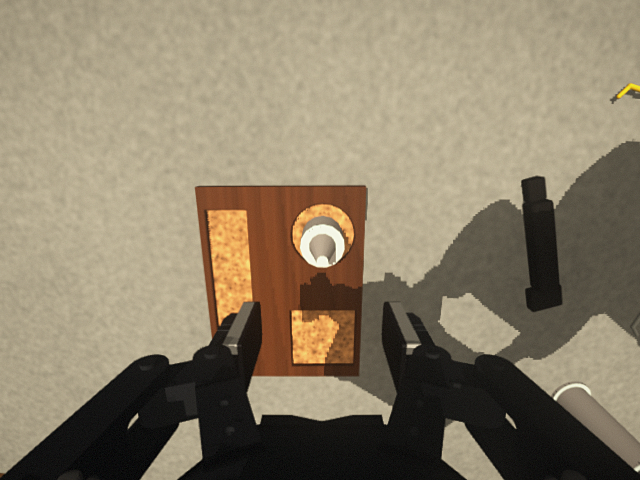

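The large nozzle stands in the round pocket at (322,240). The shaper is next.

```bash
python3 -m creep '[[0.65,[0,0,0],-8],[0.65,[0,0,0],-8],[0.65,[-0.01,0.03,0],0],[0.65,[-0.015,0.045,0],0],[0.65,[-0.015,0.045,0],0],[0.65,[-0.015,0.045,0.01],0],[0.65,[-0.009,0.0233,0.03],0],[0.65,[0,0,0.03],0],[0.65,[0,0,0],0],[0.65,[0,0,0],0]]'; python3 go.py 475.3 -66.2 7.5 105.4
python3 - <<'E'
from station import env; from h import *
im,d=env.get_image("wrist"); cv2.imwrite("pics/w5.png",im[:,:,::-1])
E
```

```text
time: 10.02
ee_pos: [0.475, -0.0662, 0.0829]
tool_rot: [0.0, -0.134, 0.991, -0.0]
wrist_force: [-0.1, -0.4, 0.9]
finger_gap: 0.0554
t 10.03 tcp [475.  -66.2  82.9] jaw 105.37 tilt z [ 4.e-04 -1.e-04 -1.e+00] q6 -2.1 gap 55.4 F [-0.1 -0.4  0.9]
turn -0.03 shift mm [-0.2 -0.  75.4]
```

View pics/w5.png

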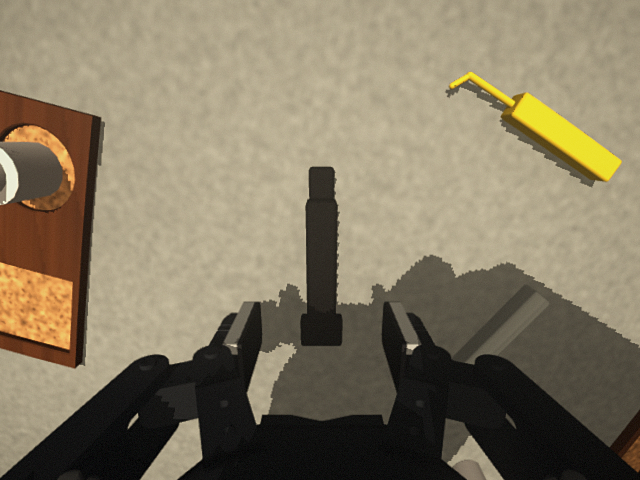

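The shaper is parallel to the pads and centred on column 321. I'm going down.

```bash
python3 -m creep '[[0.65,[0,0,0.03],0],[0.65,[0,0,0.025],0],[0.65,[0,0,0.013],0],[0.65,[0,0,0.0074],0],[0.65,[0,0,0],0],[0,[0,0,0],0],[0,[0,0,0],0],[0,[0,0,0],0],[0,[0,0,0],0],[0,[0,0,0],0],[0,[0,0,0],0]]'; python3 go.py 513.3 -349.2 60 89.4;python3 -m creep '[[0,[0,0,-0.01],0],[0,[0,0,-0.03],0],[0,[0,0,-0.035],0],[0,[0,0,0],0]]';python3 go.py 513.3 -349.2 60 89.4
python3 - <<'E'
from station import env; from h import *
im,d=env.get_image("wrist"); cv2.imwrite("pics/w6.png",im[:,:,::-1])
E
```

```text
time: 11.45
ee_pos: [0.475, -0.0659, 0.0075]
tool_rot: [0.001, -0.134, 0.991, -0.0]
wrist_force: [-1.6, 0.5, 12.0]
finger_gap: 0.0184
t 11.45 tcp [475.  -65.9   7.5] jaw 105.39 tilt z [ 1.1e-03 -3.0e-04 -1.0e+00] q6 -2.1 gap 18.4 F [-1.6  0.5 12. ]
turn 15.99 shift mm [ -41.3 -282.9  -52.4]
time: 11.95
ee_pos: [0.476, -0.0662, 0.0843]
tool_rot: [0.002, -0.134, 0.991, -0.001]
wrist_force: [0.3, -0.0, -1.1]
finger_gap: 0.0182
t 11.95 tcp [476.  -66.2  84.3] jaw 105.4 tilt z [ 0.0043 -0.0012 -1.    ] q6 -2.1 gap 18.2 F [ 0.3 -0.  -1.1]
turn 16.0 shift mm [ -40.1 -282.6   24.8]
```

View pics/w6.png

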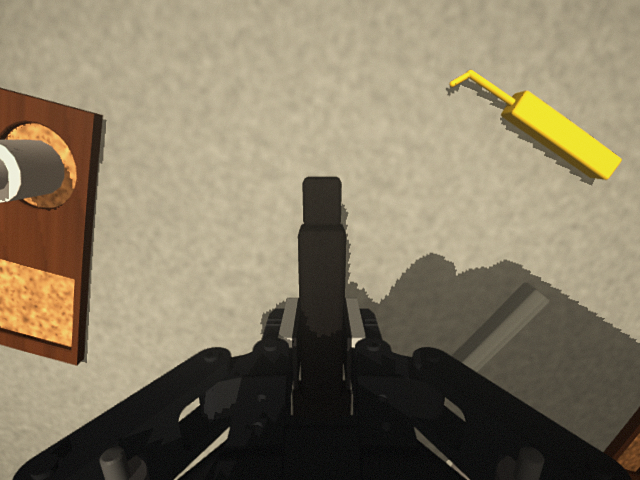

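```bash
python3 -m creep '[[0,[0,0,-0.03],8],[0,[0,0,-0.03],8],[0,[-0.003,-0.025,0],0],[0,[-0.006,-0.045,0],0],[0,[-0.006,-0.045,0],0],[0,[-0.006,-0.045,0],0],[0,[-0.006,-0.045,0],0],[0,[-0.006,-0.045,0],0],[0,[-0.006,-0.032,0],0],[0,[0,0,0],0],[0,[0,0,0],0]]'; python3 go.py 513.3 -349.2 60 89.4
python3 - <<'E'
from station import env; from h import *
im,d=env.get_image("wrist"); cv2.imwrite("pics/w7.png",im[:,:,::-1])
E
```

```text
time: 13.38
ee_pos: [0.5102, -0.3474, 0.1409]
tool_rot: [-0.001, 0.005, 1.0, 0.001]
wrist_force: [0.1, 1.2, -0.8]
finger_gap: 0.0179
t 13.38 tcp [ 510.2 -347.4  140.9] jaw 89.39 tilt z [-0.0014  0.0014 -1.    ] q6 -2.25 gap 17.9 F [ 0.1  1.2 -0.8]
turn -0.01 shift mm [-3.3 -1.9 80.9]
```

View pics/w7.png

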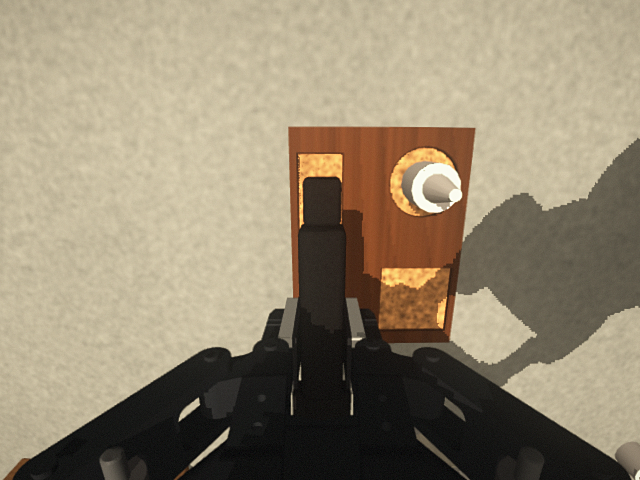

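```bash
python3 -m creep '[[0,[-0.003,-0.0015,0.03],0],[0,[0,0,0.03],0],[0,[0,0,0.015],0],[0,[0,0,0],0],[0,[0,0,0],0]]'; python3 go.py 513.3 -349.2 11.5 89.4
python3 - <<'E'
from station import env; from h import *
p=env.camera_params("wrist"); im,d=env.get_image("wrist"); cv2.imwrite("pics/w8.png",im[:,:,::-1])
hsv=cv2.cvtColor(im,cv2.COLOR_RGB2HSV); m=cv2.inRange(hsv,(5,90,150),(25,255,255))
for c in cv2.findContours(m,cv2.RETR_EXTERNAL,cv2.CHAIN_APPROX_NONE)[0]:
    if cv2.contourArea(c)>500:
        P=onplane(p,c,.004)[:,:2]*1000; print(cv2.boundingRect(c),P.min(0).round(1),P.max(0).round(1))
E
```

```text
time: 14.05
ee_pos: [0.5142, -0.35, 0.0678]
tool_rot: [0.0, 0.005, 1.0, -0.0]
wrist_force: [0.4, 0.5, 0.0]
finger_gap: 0.0178
t 14.05 tcp [ 514.2 -350.    67.8] jaw 89.41 tilt z [ 1.e-03 -8.e-04 -1.e+00] q6 -2.25 gap 17.8 F [0.4 0.5 0. ]
turn 0.01 shift mm [ 1.   0.8 56.3]
(402, 300, 90, 73) [ 538.8 -294.8] [ 597.7 -234.2]
(294, 148, 61, 149) [ 440.2 -366.7] [ 534.9 -330.4]
(418, 112, 85, 121) [ 420.8 -291.3] [ 491.9 -241.4]
(413, 111, 14, 114) [ 420.3 -295.2] [ 486.5 -288.1]
(280, 111, 136, 189) [ 419.7 -373.6] [ 537.8 -295.9]
```

View pics/w8.png

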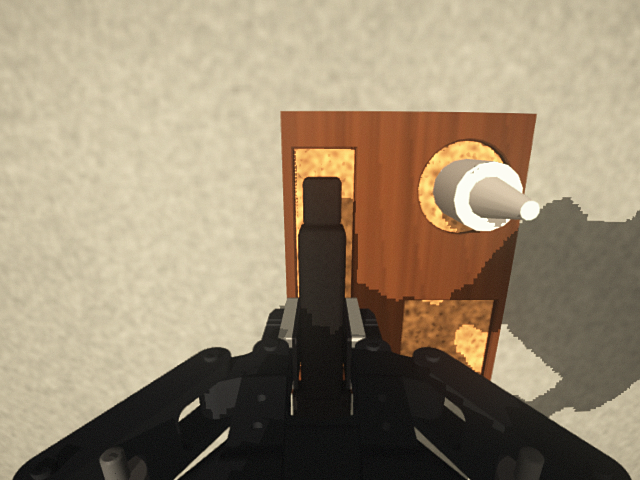

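```bash
python3 -m creep '[[0,[0.001,0.001,0.02],0],[0,[0,0,0.02],0],[0,[0,0,0.01],0],[0,[0,0,0.004],0],[0,[0,0,0],0],[0,[0,0,0],0]]'; python3 -m creep '[[0,[0,0,0.001],0],[0,[0,0,0.001],0],[0,[0,0,0],0]]'
```

```text
time: 14.85
ee_pos: [0.5131, -0.349, 0.0134]
tool_rot: [0.0, 0.005, 1.0, -0.0]
wrist_force: [-0.1, -0.6, 0.1]
finger_gap: 0.0182
time: 15.22
ee_pos: [0.5129, -0.3489, 0.0116]
tool_rot: [0.0, 0.005, 1.0, -0.0]
wrist_force: [-2.5, 2.2, 11.4]
finger_gap: 0.0182
```

Contact at 11.6 mm, as expected. I'm releasing and lifting.

```bash
python3 -m creep '[[0.5,[0,0,0],0],[0.5,[0,0,0],0],[0.5,[0,0,0],0],[0.5,[0,0,0],0],[0.7,[0,0,-0.02],0],[0.8,[0,0,-0.04],0],[0.8,[0,0,-0.05],0],[0.8,[0,0,-0.05],0],[0.8,[0,0,0],0]]'; python3 go.py 652.3 6.7 180 89.4
python3 - <<'E'
from station import env; from h import *
im,d=env.get_image("wrist"); cv2.imwrite("pics/w9.png",im[:,:,::-1])
E
```

```text
time: 16.35
ee_pos: [0.5143, -0.3501, 0.1748]
tool_rot: [0.003, 0.005, 1.0, -0.002]
wrist_force: [-0.4, -0.0, -0.2]
finger_gap: 0.0682
t 16.35 tcp [ 514.3 -350.1  174.8] jaw 89.4 tilt z [ 0.0053 -0.0044 -1.    ] q6 -2.25 gap 68.2 F [-0.4 -0.  -0.2]
turn -0.0 shift mm [-134.2  358.2   -6.1]
```

View pics/w9.png

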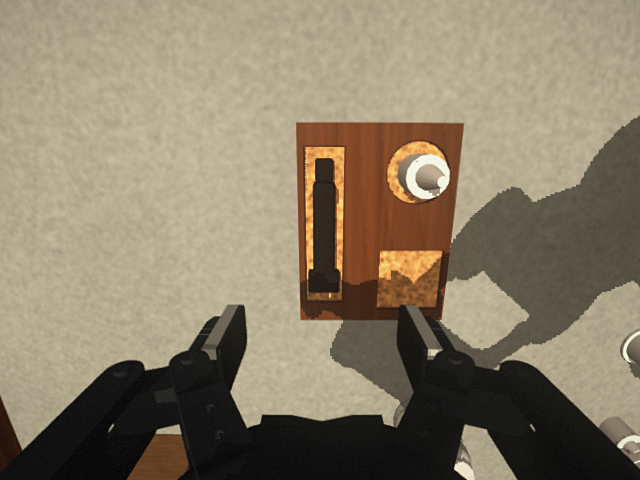

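The shaper lies flat in the long pocket at (325,225). The cartridge is next.

```bash
python3 -m creep '[[0.9,[-0.008,0.02,-0.006],0],[0.9,[-0.016,0.042,-0.005],0],[0.9,[-0.016,0.042,0],0],[0.9,[-0.016,0.042,0],0],[0.9,[-0.016,0.042,0],0],[0.9,[-0.016,0.042,0],0],[0.9,[-0.016,0.042,0],0],[0.9,[-0.016,0.042,0],0],[0.9,[-0.012,0.03,0],0],[0.9,[-0.002,0.014,0],0],[0.9,[0,0,0],0],[0.9,[0,0,0],0]]'; python3 go.py 652.3 6.7 61 89.4
python3 - <<'E'
from station import env; from h import *
im,d=env.get_image("wrist"); cv2.imwrite("pics/w10.png",im[:,:,::-1])
p=env.camera_params("wrist"); print(proj(p,[[.6523,.0067,0],[.6523,.0067,.1],[.6523,.0067,.122]]))
E
```

```text
time: 17.9
ee_pos: [0.65, 0.007, 0.1815]
tool_rot: [-0.0, 0.006, 1.0, -0.0]
wrist_force: [-0.8, -0.1, -0.5]
finger_gap: 0.077
t 17.9 tcp [650.    7.  181.5] jaw 89.36 tilt z [-7.e-04 -2.e-04 -1.e+00] q6 -1.64 gap 77.0 F [-0.8 -0.1 -0.5]
turn -0.04 shift mm [ -2.4  -0.2 120.5]
[[321.78208072 227.91456002]
 [321.94111496 260.98858128]
 [321.99486663 272.18586808]]
```

View pics/w10.png

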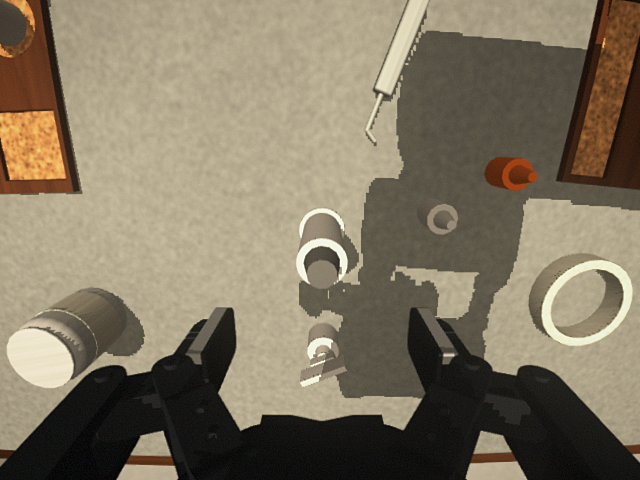

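The cartridge cap is at (321,272), matching the projected (322,272). I'm going down to grip the barrel.

```bash
python3 -m creep '[[0.9,[-0.0023,0,0.03],0],[0.9,[0,0,0.04],0],[0.9,[0,0,0.03],0],[0.9,[0,0,0.02],0],[0.9,[0,0,0],0],[0.9,[0,0,0],0],[0,[0,0,0],0],[0,[0,0,0],0],[0,[0,0,0],0],[0,[0,0,0],0],[0,[0,0,0],0],[0,[0,0,0],0]]'; python3 go.py 567.6 -265.6 170 89.4; python3 -m creep '[[0,[0,0,0],0],[0,[0,0,-0.02],0],[0,[0,0,-0.04],0],[0,[0,0,-0.035],0],[0,[0,0,0],0]]';python3 go.py 567.6 -265.6 160 89.4
python3 - <<'E'
from station import env; from h import *
im,d=env.get_image("side"); cv2.imwrite("pics/s11.png",cv2.resize(im[80:320,160:480,::-1],None,fx=2,fy=2))
E
```

```text
time: 19.45
ee_pos: [0.6532, 0.0077, 0.0626]
tool_rot: [0.001, 0.005, 1.0, -0.0]
wrist_force: [-2.1, -2.1, 6.3]
finger_gap: 0.035
t 19.45 tcp [653.2   7.7  62.6] jaw 89.4 tilt z [ 1.2e-03 -2.0e-04 -1.0e+00] q6 -1.64 gap 35.0 F [-2.1 -2.1  6.3]
turn 0.0 shift mm [  82.6 -274.2 -107.5]
time: 20.08
ee_pos: [0.6543, 0.0077, 0.1598]
tool_rot: [0.002, 0.005, 1.0, -0.0]
wrist_force: [0.4, 0.0, -2.3]
finger_gap: 0.0349
t 20.07 tcp [654.3   7.7 159.8] jaw 89.4 tilt z [ 5.e-03 -4.e-04 -1.e+00] q6 -1.64 gap 34.9 F [ 0.4  0.  -2.3]
turn 0.0 shift mm [  83.8 -274.2   -0.6]
```

View pics/s11.png

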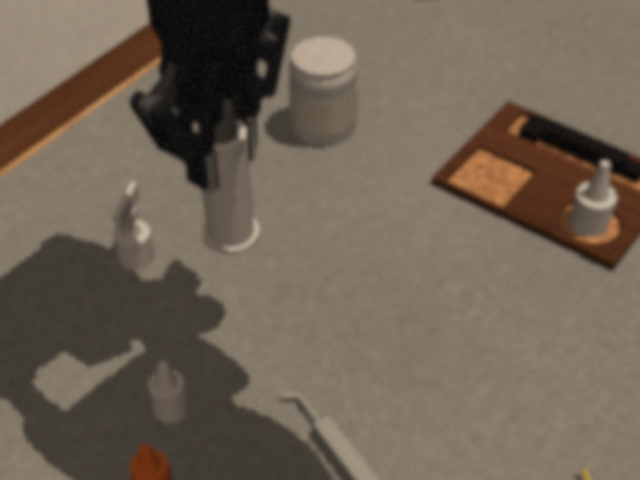

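The cartridge is held upright and clear of the bench at (228,190). I'm moving it to the square pocket.

```bash
python3 -m creep '[[0,[0.006,-0.02,0],0],[0,[0.012,-0.04,0],0],[0,[0.012,-0.04,0],0],[0,[0.012,-0.04,0],0],[0,[0.012,-0.04,0],0],[0,[0.012,-0.04,0],0],[0,[0.01,-0.033,0],0],[0,[0.007,-0.0207,0.02],0],[0,[0,0,0.03],0],[0,[0,0,0],0],[0,[0,0,0],0]]'; python3 go.py 567.6 -265.6 67 89.4
python3 - <<'E'
from station import env; from h import *
im,d=env.get_image("wrist"); cv2.imwrite("pics/w12.png",im[:,:,::-1])
E
```

```text
time: 21.5
ee_pos: [0.5668, -0.2653, 0.1071]
tool_rot: [-0.0, 0.005, 1.0, 0.0]
wrist_force: [0.0, 0.3, -2.3]
finger_gap: 0.0348
t 21.5 tcp [ 566.8 -265.3  107.1] jaw 89.4 tilt z [-2.e-04  0.e+00 -1.e+00] q6 -2.09 gap 34.8 F [ 0.   0.3 -2.3]
turn -0.0 shift mm [-0.8 -0.3 40.1]
```

View pics/w12.png

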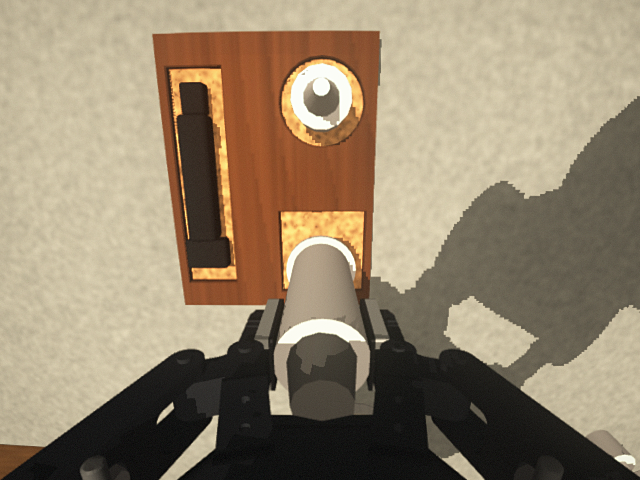

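```bash
python3 -m creep '[[0,[-0.0008,0,0.02],0],[0,[0,0,0.012],0],[0,[0,0,0.005],0],[0,[0,0,0.0015],0],[0,[0,0,0],0],[0,[0,0,0],0]]'; python3 -m creep '[[0,[0,0,0.001],0],[0,[0,0,0.001],0],[0,[0,0,0],0]]'
```

```text
time: 22.3
ee_pos: [0.5679, -0.2652, 0.0687]
tool_rot: [0.0, 0.005, 1.0, -0.0]
wrist_force: [-0.1, -0.3, -1.2]
finger_gap: 0.035
time: 22.68
ee_pos: [0.5679, -0.2652, 0.0666]
tool_rot: [0.0, 0.005, 1.0, -0.0]
wrist_force: [-1.1, 0.5, 4.6]
finger_gap: 0.0348
```

```bash
python3 -m creep '[[0.7,[0,0,0],0],[0.7,[0,0,0],0],[0.7,[0,0,0],0],[0.7,[0,0,0],0],[0.7,[0,0,-0.02],0],[0.7,[0,0,-0.04],0],[0.7,[0,0,-0.05],0],[0.7,[0,0,-0.03],0],[0.7,[0,0,0],0]]'; python3 go.py 635.8 113.2 150 85
python3 - <<'E'
from station import env; from h import *
im,d=env.get_image("wrist"); cv2.imwrite("pics/w13.png",im[:,:,::-1])
E
```

```text
time: 23.8
ee_pos: [0.5688, -0.2657, 0.2088]
tool_rot: [0.002, 0.005, 1.0, -0.001]
wrist_force: [0.0, 0.5, -0.8]
finger_gap: 0.0597
t 23.8 tcp [ 568.8 -265.7  208.8] jaw 89.4 tilt z [ 0.0039 -0.0023 -1.    ] q6 -2.09 gap 59.7 F [ 0.   0.5 -0.8]
turn 4.4 shift mm [-33.5 383.4  58.2]
```

View pics/w13.png

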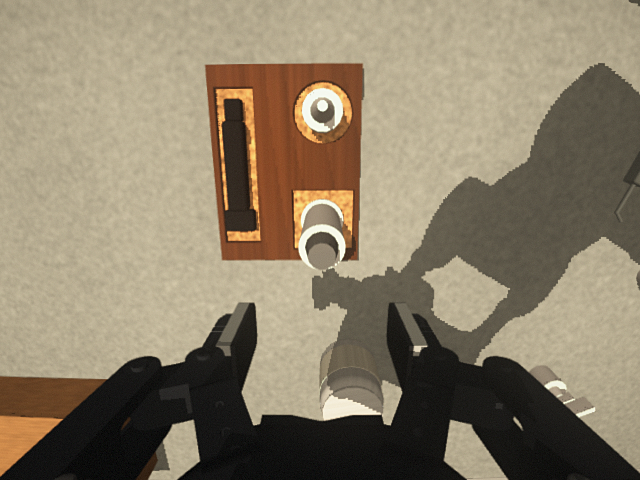

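The first kit is complete in the three-pocket board. The small nozzle is next.

```bash
python3 -m creep '[[0.65,[0,0,0],4.4],[0.65,[-0.002,0.02,0],0],[0.65,[-0.004,0.045,0],0],[0.65,[-0.004,0.045,0],0],[0.65,[-0.004,0.045,0],0],[0.65,[-0.004,0.045,0],0],[0.65,[-0.004,0.045,0],0],[0.65,[-0.004,0.045,0],0],[0.65,[-0.004,0.045,0.02],0],[0.65,[-0.003,0.033,0.03],0],[0.65,[-0.0005,0.0154,0.03],0],[0.65,[0,0,0],0]]'; python3 -m creep '[[0.65,[0,0,0],0]]'; python3 go.py 635.8 113.2 8.5 85
python3 - <<'E'
from station import env; from h import *
p=env.camera_params("wrist");im,d=env.get_image("wrist"); cv2.imwrite("pics/w14.png",im[:,:,::-1])
print(proj(p,[[.6358,.1132,0],[.6358,.1132,.056]]))
E
```

```text
time: 25.35
ee_pos: [0.6323, 0.1157, 0.1235]
tool_rot: [-0.003, 0.042, 0.999, -0.0]
wrist_force: [0.6, -0.5, -0.1]
finger_gap: 0.0557
time: 25.48
ee_pos: [0.6345, 0.1139, 0.1268]
tool_rot: [0.0, 0.043, 0.999, -0.0]
wrist_force: [-0.6, 0.0, -0.2]
finger_gap: 0.0558
t 25.48 tcp [634.5 113.9 126.8] jaw 85.04 tilt z [ 1.e-04 -1.e-04 -1.e+00] q6 -1.4 gap 55.8 F [-0.6  0.  -0.2]
turn 0.04 shift mm [ -1.3  -0.6 118.3]
[[321.07239701 242.14016415]
 [321.00671387 264.93751644]]
```

View pics/w14.png

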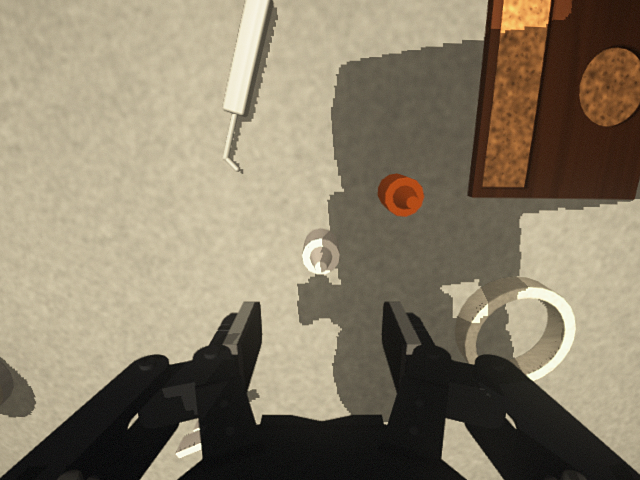

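The small white nozzle's tip is at (319,268), within about 2 mm of the prediction. The orange one stays well clear, at (402,195).

```bash
python3 -m creep '[[0.65,[-0.002,-0.001,0.03],0],[0.65,[0,0,0.04],0],[0.65,[0,0,0.028],0],[0.65,[0,0,0.014],0],[0.65,[0,0,0.0063],0],[0.65,[0,0,0],0],[0,[0,0,0],0],[0,[0,0,0],0],[0,[0,0,0],0],[0,[0,0,0],0],[0,[0,0,0],0],[0,[0,0,0],0]]'; python3 go.py 532.3 339.8 90 85; python3 -m creep '[[0,[0,0,-0.015],0],[0,[0,0,-0.035],0],[0,[0,0,-0.03],0],[0,[0,0,0],0]]';python3 go.py 532.3 339.8 90 85
python3 - <<'E'
from station import env; from h import *
im,d=env.get_image("wrist"); cv2.imwrite("pics/w15.png",im[:,:,::-1])
E
```

```text
time: 27.02
ee_pos: [0.637, 0.1128, 0.0091]
tool_rot: [0.001, 0.044, 0.999, 0.0]
wrist_force: [-1.5, 0.5, 8.2]
finger_gap: 0.0252
t 27.02 tcp [637.  112.8   9.1] jaw 85.0 tilt z [ 1.5e-03  1.0e-04 -1.0e+00] q6 -1.4 gap 25.2 F [-1.5  0.5  8.2]
turn 0.0 shift mm [124. 217. -81.]
time: 27.52
ee_pos: [0.6381, 0.113, 0.0914]
tool_rot: [0.003, 0.044, 0.999, 0.0]
wrist_force: [-0.3, -0.4, -1.8]
finger_gap: 0.0254
t 27.52 tcp [638.1 113.   91.4] jaw 85.0 tilt z [ 5.1e-03  4.0e-04 -1.0e+00] q6 -1.4 gap 25.4 F [-0.3 -0.4 -1.8]
turn -0.0 shift mm [125.2 216.8   1. ]
```

View pics/w15.png

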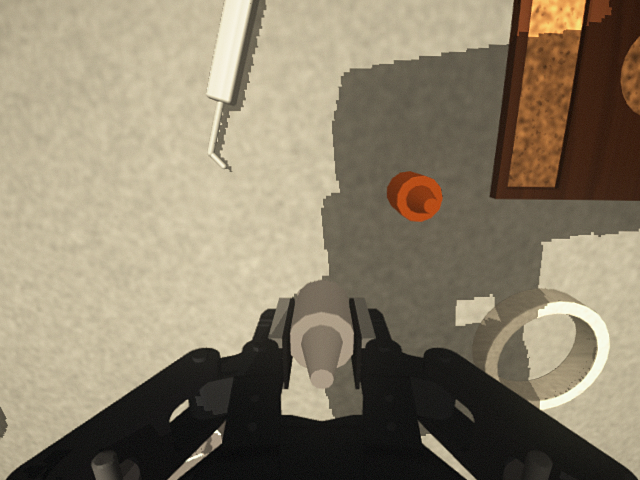

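The nozzle is held, with its tip at (321,378). I'm going over to the two-pocket board.

```bash
python3 -m creep '[[0,[0,0,-0.025],0],[0,[0.015,0.025,0],0],[0,[0.024,0.042,0],0],[0,[0.024,0.042,0],0],[0,[0.024,0.042,0],0],[0,[0.024,0.042,0],0],[0,[0.0125,0.0225,0.02],0],[0,[0,0,0.03],0],[0,[0,0,0],0],[0,[0,0,0],0]]'; python3 go.py 532.3 339.8 13 85
python3 - <<'E'
from station import env; from h import *
im,d=env.get_image("wrist"); cv2.imwrite("pics/w16.png",im[:,:,::-1])
E
```

```text
time: 28.82
ee_pos: [0.5326, 0.338, 0.0636]
tool_rot: [0.0, 0.044, 0.999, 0.0]
wrist_force: [0.1, 0.1, -0.8]
finger_gap: 0.025
t 28.82 tcp [532.6 338.   63.6] jaw 84.97 tilt z [ 1.e-04  0.e+00 -1.e+00] q6 -1.01 gap 25.0 F [ 0.1  0.1 -0.8]
turn -0.03 shift mm [ 0.4  1.7 50.6]
```

View pics/w16.png

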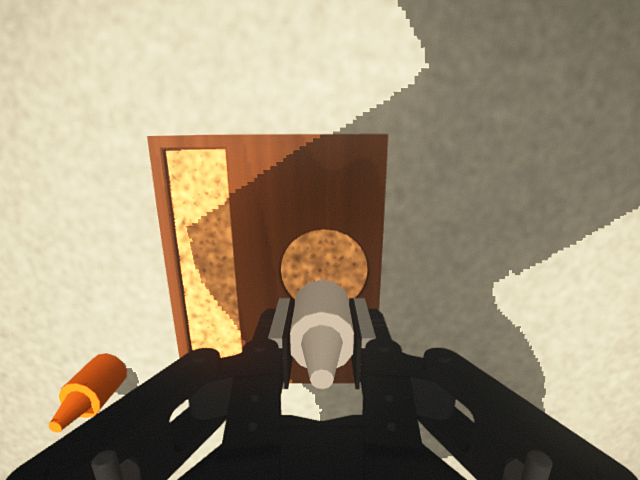

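```bash
python3 -m creep '[[0,[0.0004,0.0017,0.025],0],[0,[0,0,0.015],0],[0,[0,0,0.006],0],[0,[0,0,0.003],0],[0,[0,0,0],0],[0,[0,0,0],0]]'; python3 -m creep '[[0,[0,0,0.001],0],[0,[0,0,0.001],0],[0,[0,0,0],0]]'
```

```text
time: 29.62
ee_pos: [0.5322, 0.3401, 0.0144]
tool_rot: [0.0, 0.044, 0.999, 0.0]
wrist_force: [-0.1, -0.0, 0.7]
finger_gap: 0.0253
time: 30.0
ee_pos: [0.5322, 0.3401, 0.0131]
tool_rot: [0.0, 0.044, 0.999, 0.0]
wrist_force: [-3.7, -2.2, 16.7]
finger_gap: 0.0253
```

```bash
python3 -m creep '[[0.6,[0,0,0],0],[0.6,[0,0,0],0],[0.6,[0,0,0],0],[0.6,[0,0,0],0],[0.6,[0,0,-0.02],0],[0.6,[0,0,-0.04],0],[0.6,[0,0,-0.05],0],[0.6,[0,0,-0.02],0],[0.6,[0,0,0],0]]'; python3 go.py 493.7 73.6 80 68.2
python3 - <<'E'
from station import env; from h import *
im,d=env.get_image("wrist"); cv2.imwrite("pics/w17.png",im[:,:,::-1])
E
```

```text
time: 31.12
ee_pos: [0.5329, 0.3405, 0.1449]
tool_rot: [0.002, 0.044, 0.999, 0.001]
wrist_force: [0.2, -0.1, -1.0]
finger_gap: 0.0511
t 31.12 tcp [532.9 340.5 144.9] jaw 85.0 tilt z [ 0.0038  0.0019 -1.    ] q6 -1.01 gap 51.1 F [ 0.2 -0.1 -1. ]
turn 16.8 shift mm [ -62.5 -262.6   64.3]
```

View pics/w17.png

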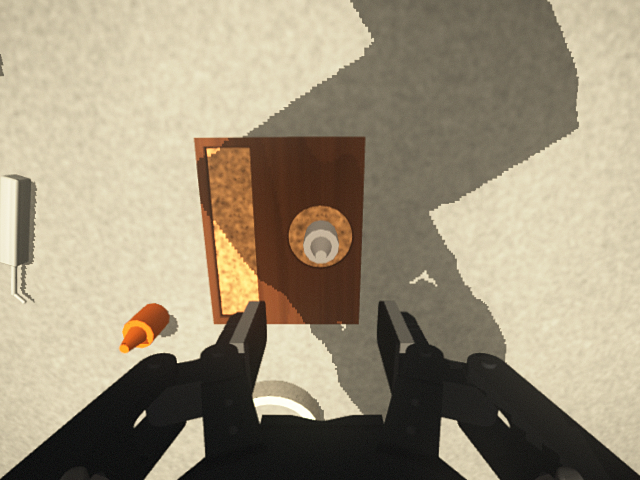

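The small nozzle stands in its pocket at (320,240). The pick is last.

```bash
python3 -m creep '[[0.6,[0,0,0],8.4],[0.6,[0,0,0],8.4],[0.6,[-0.006,-0.025,0],0],[0.6,[-0.01,-0.044,0],0],[0.6,[-0.011,-0.044,0],0],[0.6,[-0.011,-0.044,0],0],[0.6,[-0.011,-0.044,0.01],0],[0.6,[-0.008,-0.038,0.03],0],[0.6,[-0.0055,-0.0236,0.025],0],[0.6,[0,0,0],0],[0.6,[0,0,0],0]]'; python3 go.py 493.7 73.6 7 68.2
python3 - <<'E'
from station import env; from h import *
im,d=env.get_image("wrist"); cv2.imwrite("pics/w18.png",im[:,:,::-1])
p=env.camera_params("wrist");u=np.array([np.cos(np.radians(-21.8)),np.sin(np.radians(-21.8)),0]);o=np.array([.4937,.0736,.016]);print(proj(p,[o-.04*u,o+.04*u]))
E
```

```text
time: 32.55
ee_pos: [0.4925, 0.0733, 0.077]
tool_rot: [-0.0, 0.189, 0.982, 0.0]
wrist_force: [-0.3, 0.7, -0.1]
finger_gap: 0.0512
t 32.55 tcp [492.5  73.3  77. ] jaw 68.18 tilt z [-4.e-04  1.e-04 -1.e+00] q6 -1.16 gap 51.2 F [-0.3  0.7 -0.1]
turn -0.02 shift mm [-1.   0.7 70. ]
[[322.01383371 207.26308545]
 [321.89868355 324.3907936 ]]
```

View pics/w18.png

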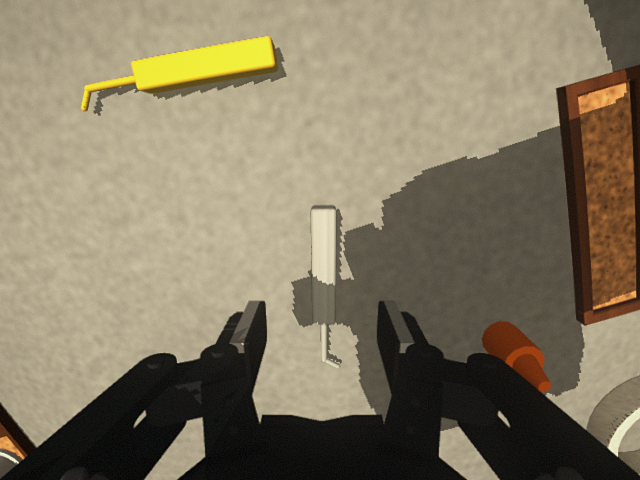

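The steel pick is parallel to the pads and centred at (323,265).

```bash
python3 -m creep '[[0.6,[-0.001,0.001,0.03],0],[0.6,[0,0,0.022],0],[0.6,[0,0,0.012],0],[0.6,[0,0,0.0062],0],[0.6,[0,0,0],0],[0,[0,0,0],0],[0,[0,0,0],0],[0,[0,0,0],0],[0,[0,0,0],0],[0,[0,0,0],0],[0,[0,0,0],0]]'; python3 go.py 506.1 265.7 80 85;python3 -m creep '[[0,[0,0,-0.01],0],[0,[0,0,-0.03],0],[0,[0,0,-0.035],0],[0,[0,0,-0.02],0],[0,[0,0,0],0]]';python3 go.py 506.1 265.7 80 85
python3 - <<'E'
from station import env; from h import *
im,d=env.get_image("wrist"); cv2.imwrite("pics/w19.png",im[:,:,::-1])
E
```

```text
time: 33.98
ee_pos: [0.4941, 0.0734, 0.0075]
tool_rot: [0.001, 0.189, 0.982, 0.0]
wrist_force: [-2.3, -1.3, 10.8]
finger_gap: 0.0139
t 33.98 tcp [494.1  73.4   7.5] jaw 68.19 tilt z [ 0.0011 -0.     -1.    ] q6 -1.16 gap 13.9 F [-2.3 -1.3 10.8]
turn -16.81 shift mm [  4.7 192.6 -72.5]
time: 34.6
ee_pos: [0.4946, 0.0735, 0.1035]
tool_rot: [0.002, 0.189, 0.982, 0.0]
wrist_force: [-0.4, 0.4, -0.2]
finger_gap: 0.0142
t 34.6 tcp [494.6  73.5 103.5] jaw 68.19 tilt z [ 3.2e-03  1.0e-04 -1.0e+00] q6 -1.16 gap 14.2 F [-0.4  0.4 -0.2]
turn -16.81 shift mm [  5.4 192.4  23.6]
```

View pics/w19.png

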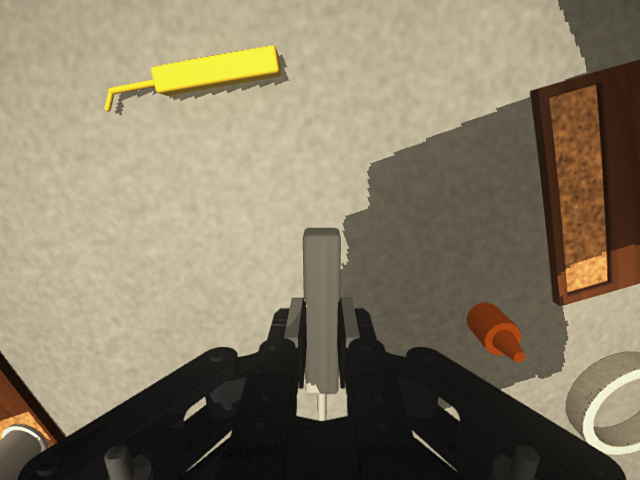

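```bash
python3 -m creep '[[0,[0,0,0],-8.4],[0,[0,0,0],-8.4],[0,[0,0.022,0],0],[0,[0.001,0.04,0],0],[0,[0.001,0.04,0],0],[0,[0.001,0.04,0],0],[0,[0.001,0.034,0],0],[0,[0.0014,0.0164,0.015],0],[0,[0,0,0.02],0],[0,[0,0,0],0],[0,[0,0,0],0]]'; python3 go.py 506.1 265.7 11.5 85
python3 - <<'E'
from station import env; from h import *
p=env.camera_params("wrist"); im,d=env.get_image("wrist"); cv2.imwrite("pics/w20.png",im[:,:,::-1])
hsv=cv2.cvtColor(im,cv2.COLOR_RGB2HSV); m=cv2.inRange(hsv,(5,90,110),(25,255,255))
b=onplane(p,[(161,0)],0)
for c in cv2.findContours(m,cv2.RETR_EXTERNAL,cv2.CHAIN_APPROX_NONE)[0]:
    if cv2.contourArea(c)>500:
        P=onplane(p,c,.004)[:,:2]*1000; print(cv2.boundingRect(c),cv2.minAreaRect(np.float32(P)))
print(proj(p,[[.4514,.2723,.004]]))
E
```

```text
time: 36.02
ee_pos: [0.505, 0.2651, 0.0666]
tool_rot: [-0.0, 0.044, 0.999, -0.0]
wrist_force: [0.2, -0.0, 0.4]
finger_gap: 0.014
t 36.02 tcp [505.  265.1  66.6] jaw 84.96 tilt z [-8.e-04 -4.e-04 -1.e+00] q6 -1.1 gap 14.0 F [ 0.2 -0.   0.4]
turn -0.04 shift mm [-1.   0.7 55.1]
(396, 261, 81, 74) ((531.7459716796875, 337.7795715332031), (48.038917541503906, 54.95367431640625), 37.13639831542969)
(282, 171, 116, 127) ((486.1159973144531, 277.08819580078125), (68.7691650390625, 81.71916198730469), 84.95999908447266)
[[326.16557797 182.36441387]]
```

View pics/w20.png

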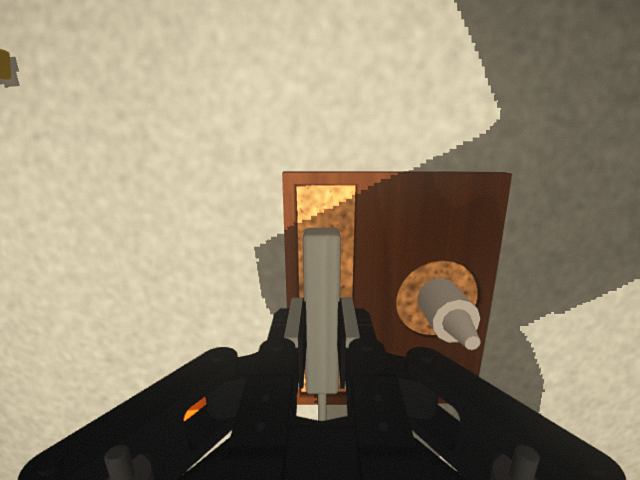

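```bash
python3 -m creep '[[0,[-0.001,0.0005,0.025],0],[0,[0,0,0.018],0],[0,[0,0,0.007],0],[0,[0,0,0.003],0],[0,[0,0,0],0],[0,[0,0,0],0]]'; python3 -m creep '[[0,[0,0,0.001],0],[0,[0,0,0.001],0],[0,[0,0,0],0]]'
```

```text
time: 36.83
ee_pos: [0.5065, 0.2661, 0.0144]
tool_rot: [0.0, 0.044, 0.999, 0.0]
wrist_force: [-0.8, -0.7, -0.6]
finger_gap: 0.014
time: 37.2
ee_pos: [0.5062, 0.266, 0.0117]
tool_rot: [-0.0, 0.044, 0.999, -0.0]
wrist_force: [0.3, -0.0, -1.4]
finger_gap: 0.014
```

```bash
python3 -m creep '[[0,[0,0,0.0005],0],[0,[0,0,0.0003],0],[0,[0,0,0],0]]'
```

```text
time: 37.58
ee_pos: [0.5062, 0.2661, 0.0115]
tool_rot: [0.0, 0.044, 0.999, 0.0]
wrist_force: [-2.8, -1.0, 11.5]
finger_gap: 0.0142
```

```bash
python3 -m creep '[[0.45,[0,0,0],0],[0.45,[0,0,0],0],[0.45,[0,0,0],0],[0.45,[0,0,0],0],[0.45,[0,0,-0.02],0],[0.45,[0,0,-0.04],0],[0.45,[0,0,-0.05],0],[0.45,[0,0,-0.05],0],[0.45,[0,0,0],0]]'
python3 - <<'E'
from station import env; from h import *
im,d=env.get_image("wrist"); cv2.imwrite("pics/w21.png",im[:,:,::-1])
E
```

```text
time: 38.7
ee_pos: [0.508, 0.2668, 0.1747]
tool_rot: [0.003, 0.044, 0.999, 0.001]
wrist_force: [-0.3, 0.1, -1.1]
finger_gap: 0.0387
```

View pics/w21.png

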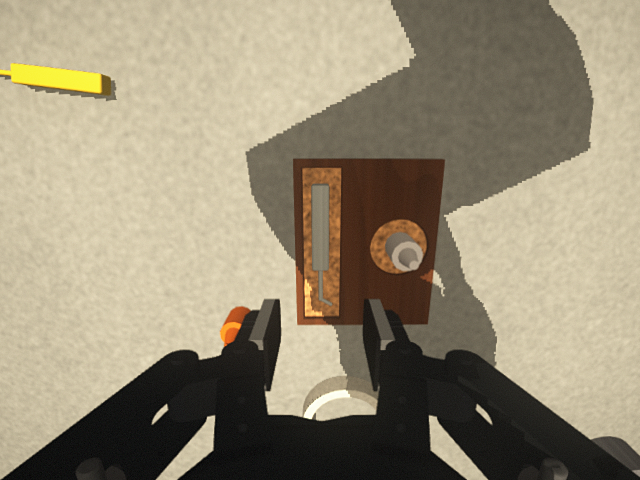

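The pick lies wholly in its pocket at (320,240). I'm backing off for a full check.

```bash
python3 -m creep '[[0.5,[0.02,0.0,-0.02],0],[0.5,[0.03,0.02,-0.02],0],[0.5,[0.03,0.03,0],0],[0.5,[0.03,0.03,0],0],[0.5,[0.03,0.03,0],0],[0.5,[0,0,0],0],[0.5,[0,0,0],0]]'
python3 - <<'E'
from station import env; from h import *
for n in("top","side"):
    p=env.camera_params(n); im,D=env.get_image(n); cv2.imwrite(f"pics/{n}F.png",im[:,:,::-1])
    vv,uu=np.mgrid[0:480,0:640]; X=cloud(p,np.c_[uu.ravel(),vv.ravel()],D).reshape(480,640,3); X0=np.load(f"pics/{n}X.npy")
    for o,xy,r in(("large",(463,-264),24),("cart",(567.5,-265.5),28),("small",(532,340),24),("fish",(772,5.5),25),("tape",(724,275),52),("jar",(735,-227),38),("orange",(597.5,175),20)):
        f=lambda X:X[(np.hypot(X[...,0]-xy[0]/1e3,X[...,1]-xy[1]/1e3)<r/1e3)&(X[...,2]>.012)&(X[...,2]<.2)]
        a,b=f(X),f(X0); print(n,o,a.mean(0).round(3),np.percentile(a[:,2],98).round(3),"before",b.mean(0).round(3) if len(b) else None)
    for o,xy,w in(("shaper",(514,-349),(70,15)),("pick",(526,266),(66,12))):
        q=X[(abs(X[...,0]-xy[0]/1e3)<w[0]/1e3)&(abs(X[...,1]-xy[1]/1e3)<w[1]/1e3)&(X[...,2]>.012)&(X[...,2]<.06)]; print(n,o,len(q),q.mean(0).round(3),np.percentile(q[:,2],[50,98]).round(3))
E
```

```text
time: 39.62
ee_pos: [0.3762, 0.3873, 0.2101]
tool_rot: [-0.001, 0.043, 0.999, -0.001]
wrist_force: [0.2, -0.9, -1.1]
finger_gap: 0.043
top large [ 0.463 -0.26   0.044] 0.077 before None
top cart [ 0.564 -0.259  0.09 ] 0.128 before None
top small [0.53  0.335 0.038] 0.06 before None
top fish [0.767 0.005 0.047] 0.072 before [0.767 0.005 0.047]
top tape [0.726 0.272 0.024] 0.029 before [0.726 0.273 0.024]
top jar [ 0.735 -0.23   0.073] 0.089 before [ 0.735 -0.23   0.073]
top orange [0.596 0.172 0.036] 0.058 before [0.596 0.172 0.037]
top shaper 682 [ 0.519 -0.348  0.02 ] [0.02  0.026]
top pick 371 [0.509 0.264 0.019] [0.02  0.024]
side large [ 0.46  -0.255  0.039] 0.075 before None
side cart [ 0.561 -0.254  0.075] 0.126 before None<stdin>:7: RuntimeWarning: Mean of empty slice.
  ret = um.true_divide(
Traceback (most recent call last):
IndexError: index -1 is out of bounds for axis 0 with size 0
```

View pics/topF.png

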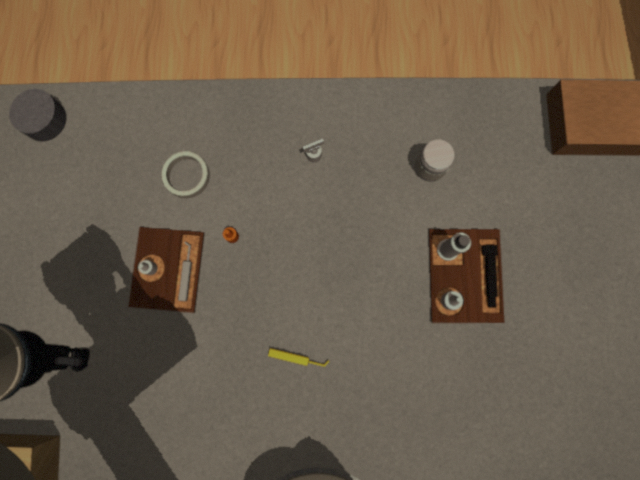

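View pics/sideF.png

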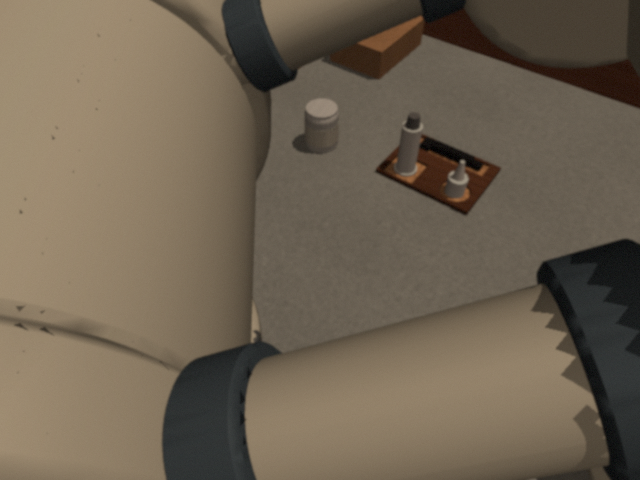

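The top view shows all five items in their pockets and the bystanders where they were. The arm blocks part of the side view, which is why that script stopped. I'm handing in.

Run:
```python
from station import env
print(env.close_job())
```

```text
the job is handed in; nothing more can be done
None
```

Both kits are made up and the job is handed in at about 39.7 s. I placed the items in the order you listed: large cone nozzle, black shaper and capped cartridge on the three-pocket board, then small cone nozzle and steel pick on the two-pocket board.

**Placing:** each item was lowered until the wrist force rose (about 5 to 17 N), at the height expected for the pocket floor, and only then released.

**Last checks:** the final top view shows all five inside their pockets, with the nozzles and cartridge upright and the tools flat. The fishtail nozzle, tape roll, jar and orange nozzle measured within about 1 mm of where they started. The yellow pick looks unmoved, but I did not measure it.

**What did not complete:** the arm blocked much of the final side view, so that check stopped partway. The side view still covered the three-pocket board and showed nothing wrong there. The two-pocket board was confirmed only from the top and wrist views.

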